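Seat a toy-house wall on the pins of its glue-up jig

TASK

Slide the plywood house wall across the pin tips of the blue jig, square against the jig's fence and then along it away from you, feeling for the point where its holes drop over the three locating pins; then press it down until it snaps past the spring balls and lies flush on the pin plate. Slide and press it gently, never forcing or lifting it off, and leave the glue gun, the plaster figure, the bell and the glue bottle where they are.

Things in the scene. Friction and masses are not known exactly. Their poses are not given: they have to be found in the camera images.
- jig: the blue glue-up jig, a base 270 (x) x 180 (y) x 18 high fixed to the table; origin at the centre of its underside, x pointing away from the robot, y to its left. It carries a fence and a pin plate
- fence (a point): middle of the top inner edge of the jig's aluminium fence, a straight bar 250 long (jig x), 16 thick, 42 above the base, along the jig's left side; its inner face is the plane jig y = +60. Axes as the jig's
- seat (a point): point on top of the aluminium pin plate (128 x 100, 4 thick, fixed on the base): middle of where the panel's underside is to lie, 22 above the jig's origin. The pin plate was clamped by hand: the true place of its three pins, and of the seated panel, is up to 10 off along jig x, either way; this is not reported and is hidden under the panel, so it must be found by touch
- near_pins (a point): nominal midpoint of the two near pins (also up to 10 off along jig x), 29 above the jig's origin. The three steel pins are 12 thick, 20 high over the pin plate, tapering to 6 over the top 6; two near ones 70 apart, a far one 105 further on. Each near pin has a brass spring ball in its side: a panel dropped over the pins hangs on the balls, near end 6 to 10 too high, until pressed down
- panel: loose toy-house wall, plywood 180 (x) x 120 (y) x 12, 0.2 kg, too wide to grip; origin at the centre of its underside, x pointing away from the robot. Holes of 14 at (-60, 35), (-60, -35), (45, 0); they meet the pins when its left long edge lies along the fence. At first it lies level on the pin tips (underside 20 over the seat), 8 to 36 short of the pins, 7 to 11 off the fence, askew
- press_point (a point): point on the panel's top, on the green door, midway between its two near holes (-60, 0, 12): pressing down here with about 15 to 25 N snaps the panel past the spring balls, after which it stays down
- glue_gun: a black hot-glue gun lying on its side on the table right of the jig, 32 thick; its 115 barrel lies along its own x, handle to its -y; origin under the barrel's middle. A bystander
- figure: a white plaster snowman, 125 high, 72 wide at its foot, standing left of the jig; origin under its middle. A bystander
- bell: a brass hand bell, 94 high, 52 wide, standing left of the jig; origin under its middle. A bystander
- glue_bottle: a white glue bottle with orange cap, 130 high, 52 wide, standing right of and beyond the jig; origin under its middle. A bystander
Not all that is in view belongs to the job. Of the things like the panel, leave any that is pink or purple; of the rest the smaller one is meant.

How it is judged:
By the outcome, as a careful person would: the job done as asked, in the order asked, and still so for the second after the job is handed in, with the robot touching nothing.
It also fails if it takes over 51 s, if anything falls off the work surface, if the arm or the gripper's body presses on something with over 40 N, if the wrist force passes 120 N, or if a joint passes its speed limit or range.

ROBOT

A 6-joint arm with a two-finger parallel gripper is mounted at the origin on the work surface. World frame = base frame: x ahead of the robot, y to its left, z up, the work surface at z = 0. Lengths are in m, angles in rad, forces in N, time in s.
With the tool pointing down it reaches from about 0.225 to 0.875 m from the base axis. Payload 3.4 kg.
Tool frame: the origin (TCP) lies at the very end of the fingers, on their centre line; the grasp point (between the pads) lies manip.grip_point_offset behind it (manip.grip_point_offset is the distance from the TCP to the grasp point, in m); z points along the fingers, y is the line along which they close (so a half turn about z gives the same grasp; the last joint's range is limited). The gripper opens to 85 mm and grips with 20 to 120 N. Pads are 22 mm wide; open, the fingers measure 114 mm over their backs; the gripper's body (76 mm by 85 mm) begins 54 mm behind the grasp point. The pads swing forward as they close: fully open they stand 13 mm farther back than shut.
Start: joints at [-1.458, 0.276, 1.505, -0, 1.361, -0.121], TCP at [0.133, -0.559, 0.198] pointing down, gripper open.
Joint ranges: [-2.89, 2.89], [-0.75, 2.08], [0.22, 2.7], [-1.18, 4.32], [0.11, 2.71], [-2.7, 2.7]. Speed limits (rad/s): [2.57, 2.57, 3.14, 3.14, 3.14, 3.14].

INTERFACE

Orientations are given as a unit quaternion [w, x, y, z].
In Python, from rig import manip gives the robot as it stands.
- The arm moves only by the shell command python3 -m pendant 'ROWS' [FORCE]. ROWS is JSON, a list of rows, each an object of numbers: "jaw": the opening, from -1 (shut) to 1 (fully open); "tx", "ty", "tz": the shift along the world's x, y, z in cm; "ax", "ay", "az": the turn, a rotation vector about the world's x, y, z in degrees. In form: [{"jaw": .., "tx": .., "ty": .., "tz": .., "ax": .., "ay": .., "az": ..}, ...]. A call has 1 to 10 rows; each row is the pose to reach, as a shift and turn from the pose commanded when the call began; what a row does not reach only later rows make up. A row lasts 1/8 s, in which the tool goes at most 62.5 mm and 10.7 degrees, less where a joint would pass 70% of its speed; a pose out of reach is approached as far as the arm can. A call with a gripper value outside its range is refused whole. The fingers move at their own pace and stop on an object; FORCE is the grip in N (left out, the last holds). Time passes only in rows, so rows that repeat a pose let the fingers close. It gives the time, the measured TCP pose, the force, the opening and the grip force at its end, in the units of the state.
- manip.get_state(): the state, without advancing time (a new reading comes with each control period).
- manip.get_image(name): name is "scene" or "top"; returns a dict with "pixels" (384x512x3 uint8, blue, green, red), "depth" (384x512 float32, m along the optical axis (not along the pixel's ray), 0 where there is no reading), "fx", "fy", "cx", "cy" (pixels), "D" ([k1, k2, p1, p2, k3] as OpenCV has them; the pictures are not rectified), "pose" (4x4, takes a point from camera to world coordinates). Camera axes: x right, y down, z forward; pixel columns grow to the right and rows downward; lengths in m; the calibration is good to about 2 mm. A picture is of the moment at which its call begins.
- manip.sign_off(): hands the job in; it is judged then, once.
The state is a dict: "clock": time; "qpos": joint angles; "qd": joint speeds; "effort": joint torques, N m; "position": TCP position; "ee_rot": TCP orientation; "contact_force": force on the tool from outside, world axes, zero at the start; "moment": the same for the moment, N m; "width": finger opening in m; "gripper_force": force on a finger pad.
Only numpy, scipy, OpenCV 4.12 (cv2) and the standard library are available. Lean on these libraries where they do the work, as an engineer would, in place of code of your own. Each camera call takes 0.05 s, during which the arm holds its last target. There are 200 camera calls.

## Working session

There is one attempt and no reset: what is moved stays moved. The work goes in short steps, Python scripts to look and compute and a shell command to move; the robot and the scene stay as the last step left them, time stands still between calls to the robot, and variables do not carry over. Pictures are saved under pics/ and viewed, at most 10 in all, crops included, and the job is handed in when it is done.

```bash
mkdir -p pics
cat > h.py <<'E'
import numpy as np, cv2, pickle
from rig import manip
def snap(n):
    im=manip.get_image(n); pickle.dump(im,open(f'/tmp/{n}.pkl','wb')); return im
def load(n): return pickle.load(open(f'/tmp/{n}.pkl','rb'))
def ray(im,u,v):
    K=np.array([[im['fx'],0,im['cx']],[0,im['fy'],im['cy']],[0,0,1]])
    p=cv2.undistortPoints(np.array([[[u,v]]],float),K,np.array(im['D'],float))[0,0]
    return np.array([p[0],p[1],1.])
def at_depth(im,u,v):
    d=np.median([x for x in im['depth'][int(v)-1:int(v)+2,int(u)-1:int(u)+2].ravel() if x>0] or [0])
    T=np.array(im['pose']); return T[:3,:3]@(ray(im,u,v)*d)+T[:3,3]
def at_z(im,u,v,z):
    T=np.array(im['pose']); r=T[:3,:3]@ray(im,u,v); return T[:3,3]+r*(z-T[2,3])/r[2]
def crop(im,x0,y0,x1,y1,s,name):
    cv2.imwrite('pics/'+name,cv2.resize(im['pixels'][y0:y1,x0:x1],None,fx=s,fy=s,interpolation=cv2.INTER_CUBIC))
E
python3 - <<'E'
from h import *
a=snap('scene');b=snap('top')
crop(a,0,0,512,384,1.5,'s0.png');crop(b,0,0,512,384,1.5,'t0.png')
print(manip.get_state(),manip.grip_point_offset)
E
```

```text
{'clock': 0.1, 'qpos': array([-1.45800646e+00,  2.76548622e-01,  1.50599986e+00, -2.49256132e-05,
        1.36070159e+00, -1.20949235e-01]), 'qd': array([-3.40863445e-04, -1.93193938e-03, -2.76516751e-03, -3.41970684e-04,
        3.18261271e-05,  5.29002174e-04]), 'effort': array([ 1.05165054e-03, -4.17701018e+01, -2.46404564e+01, -1.80082120e-04,
        5.80557593e-03,  1.05473569e-05]), 'position': array([ 0.13313405, -0.55883888,  0.1974193 ]), 'ee_rot': array([-8.28748387e-04,  9.93177878e-01,  1.16606242e-01, -8.80565842e-06]), 'contact_force': array([ 0.25501242, -0.18995317,  0.06731259]), 'moment': array([ 0.03446217,  0.00570041, -0.05112376]), 'gripper_force': 0.0, 'width': 0.08600943358803236} 0.0187
```

View pics/s0.png

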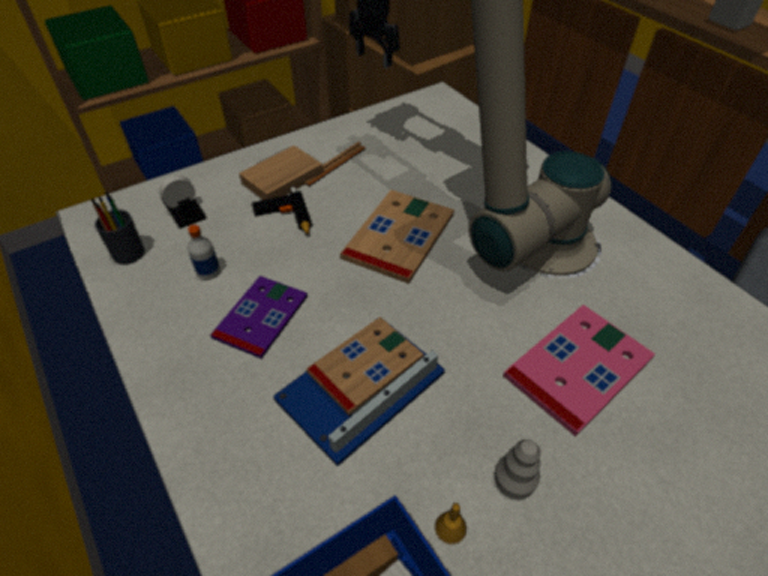

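View pics/t0.png

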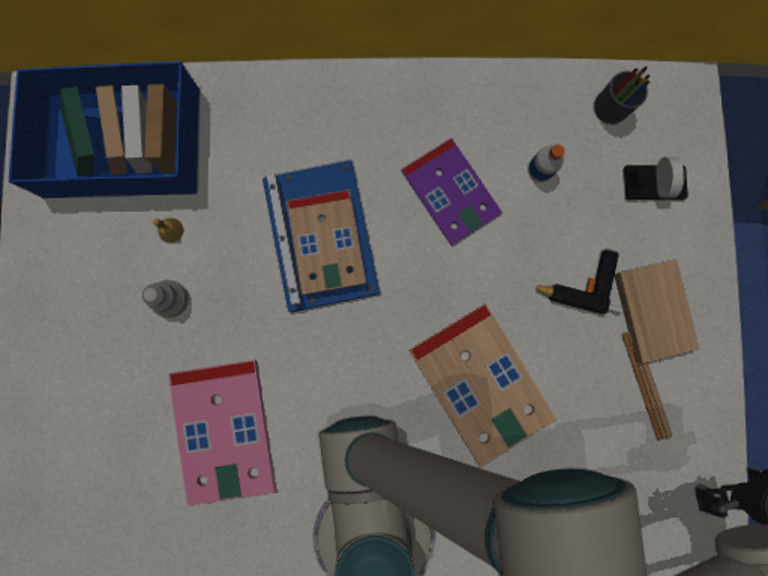

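Panels in the top view (1.5x pixels): purple at (452,192), pink at (222,435), a larger wood one at (482,385), and a smaller wood one on the blue jig at (327,245). The last one fits the description, so I'll check it in a close crop.

Run:
```python
from h import *
b=load('top');crop(b,168,100,262,212,6,'t1.png')
a=load('scene');crop(a,180,205,300,310,6,'s1.png')
```

```text
(no output)
```

View pics/t1.png

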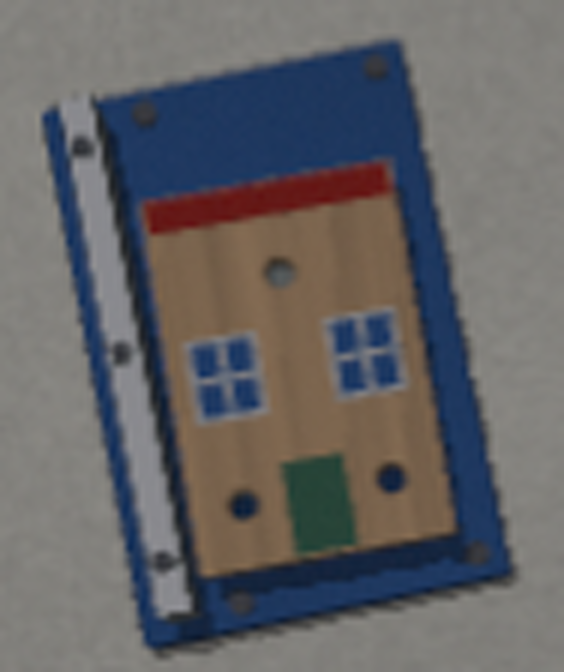

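```bash
cat > m.py <<'E'
from h import *
b=load('top')
def P(x,y,z): return at_z(b,(x+.5)/6-.5+168,(y+.5)/6-.5+100,z)
def show(n,l,z):
    r=[P(x,y,z) for x,y in l]
    print(n,np.round(np.array(r)[:,:2]*1000,1).tolist()); return np.array(r)[:,:2]*1000
base=show('base TL TR BR BL',[(45,112),(402,42),(513,575),(150,650)],.018)
pan=show('panel',[(143,203),(388,163),(457,535),(203,577)],.054)
fe=show('fence inner far near',[(92,97),(192,612)],.060)
ho=show('holes L R far',[(243,505),(390,478),(280,271)],.054)
fs=show('fence screws',[(82,147),(121,352),(163,561)],.060)
print('sizes base',[np.linalg.norm(base[i]-base[i-1]) for i in range(4)],'panel',[np.linalg.norm(pan[i]-pan[i-1]) for i in range(4)])
ang=lambda p,q:np.degrees(np.arctan2(*(p-q)[::-1]))
print('ang base',ang(base[0],base[3]),ang(base[1],base[2]),ang(base[0],base[1])-90,ang(base[3],base[2])-90,'fence',ang(fe[0],fe[1]),ang(fs[0],fs[2]),'panel',ang(pan[0],pan[3]),ang(pan[1],pan[2]),ang(pan[0],pan[1])-90,ang(pan[3],pan[2])-90)
print('fence len',np.linalg.norm(fe[0]-fe[1]),'hole dist',np.linalg.norm(ho[0]-ho[1]), np.linalg.norm(ho[2]-(ho[0]+ho[1])/2))
c=base.mean(0);a=np.radians(np.mean([ang(base[0],base[3]),ang(base[1],base[2]),ang(fs[0],fs[2])]))
R=np.array([[np.cos(a),-np.sin(a)],[np.sin(a),np.cos(a)]])
print('jig',c,np.degrees(a)); J=lambda p:np.round((np.atleast_2d(p)-c)@R,1).tolist()
print('in jig: fence',J(fe),'screws',J(fs),'panel',J(pan),'ctr',J(pan.mean(0)),'holes',J(ho))
for u,v in [(300,220),(210,205)]:
    print('depth z',at_depth(b,u/6+168,v/6+100))
for x,y in [(110,250),(320,420),(250,130)]: print(at_depth(b,x/6+168,y/6+100))
E
python3 m.py
```

```text
base TL TR BR BL [[694.0, 203.8], [725.9, 28.9], [463.1, -20.5], [430.3, 153.2]]
panel [[639.0, 151.2], [656.2, 35.4], [479.2, 5.8], [461.7, 123.8]]
fence inner far near [[689.2, 174.6], [445.1, 128.4]]
holes L R far [[494.9, 105.0], [506.4, 36.5], [605.2, 86.8]]
fence screws [[665.1, 179.2], [566.9, 160.8], [468.9, 141.6]]
sizes base [np.float64(268.48393997230323), np.float64(177.7909535812588), np.float64(267.3408102349108), np.float64(176.71762067464527)] panel [np.float64(179.43666422392516), np.float64(117.01607664024279), np.float64(179.4890233771027), np.float64(119.3352054122175)]
ang base 10.87650579841375 10.647953617020043 10.345732745953953 10.713834071141079 fence 10.70871289928521 10.840571174017375 panel 8.773661166689068 9.51392871472413 8.451312921806988 8.439630840540175
fence len 248.48368280423819 hole dist 69.43665138885822 105.7572182725928
jig [578.31711134  91.34869548] 10.788343529817055
in jig: fence [[124.5, 61.0], [-124.0, 61.3]] screws [[101.7, 70.1], [1.8, 70.3], [-98.1, 69.9]] panel [[70.8, 47.4], [66.0, -69.5], [-113.4, -65.5], [-108.5, 53.7]] ctr [[-21.3, -8.5]] holes [[-79.4, 29.0], [-80.9, -40.4], [25.5, -9.5]]
depth z [0.62757904 0.07585272 0.05684372]
depth z [0.63564003 0.11814343 0.05644543]
[0.61408977 0.16466895 0.0605488 ]
[0.5329004  0.06756112 0.05455333]
[0.68103833 0.10215871 0.02023186]
```

View pics/s1.png

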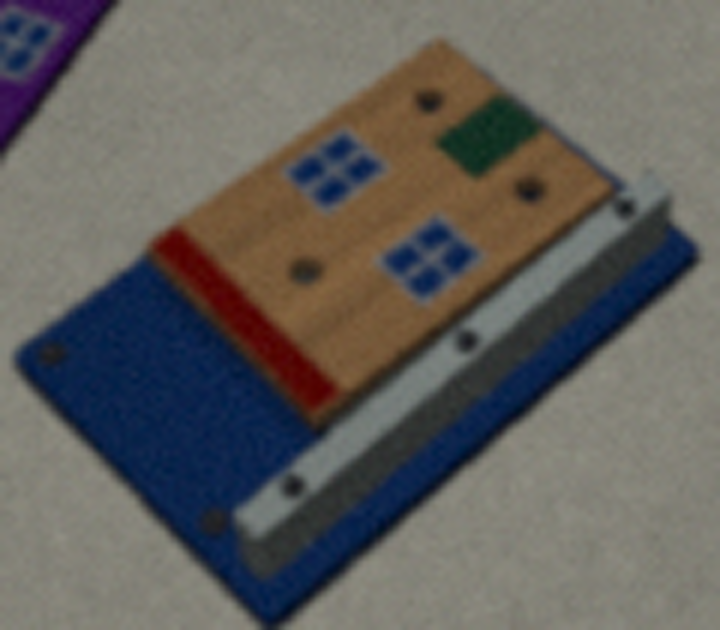

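Top crop: the wood panel on the jig has a green door, blue windows and a red eave, with corners at (143,203), (388,163), (457,535) and (203,577). It measures 179 x 118 mm, so it's the right one. In jig axes its centre is at (-21,-8.5) and it is about 2° askew. The scene crop agrees. I'll bring the shut fingers to its right side.

```bash
python3 -m pendant '[{"jaw":-1,"tx":44.6,"ty":54.9,"tz":-8,"az":-2.6},{"jaw":-1,"tx":44.6,"ty":54.9,"tz":-8,"az":-2.6},{"jaw":-1,"tx":44.6,"ty":54.9,"tz":-8,"az":-2.6},{"jaw":-1,"tx":44.6,"ty":54.9,"tz":-8,"az":-2.6},{"jaw":-1,"tx":44.6,"ty":54.9,"tz":-8,"az":-2.6},{"jaw":-1,"tx":44.6,"ty":54.9,"tz":-8,"az":-2.6},{"jaw":-1,"tx":44.6,"ty":54.9,"tz":-8,"az":-2.6},{"jaw":-1,"tx":44.6,"ty":54.9,"tz":-8,"az":-2.6},{"jaw":-1,"tx":44.6,"ty":54.9,"tz":-8,"az":-2.6},{"jaw":-1,"tx":44.6,"ty":54.9,"tz":-8,"az":-2.6}]' 30
cat > st.py <<'E'
from h import *
from scipy.spatial.transform import Rotation as Ro
c=np.array([578.3,91.35]);a=np.radians(10.79);R=np.array([[np.cos(a),-np.sin(a)],[np.sin(a),np.cos(a)]])
def st():
    s=manip.get_state();q=s['ee_rot'];M=Ro.from_quat([*q[1:],q[0]]).as_matrix()
    f=s['contact_force']
    print('t',round(s['clock'],2),'pos',np.round(s['position']*1000,1),'jig',np.round((s['position'][:2]*1000-c)@R,1),'yaw',round(float(np.degrees(np.arctan2(M[1,0],M[0,0]))),2),'Fjig',np.round(f[:2]@R,2),'Fz',round(f[2],2),'w',round(s['width'],4))
if __name__=='__main__': st()
E
python3 st.py
```

```text
t 0.1 pos [ 133.1 -558.8  197.4] jig [-559.  -555.4] yaw 13.39 Fjig [ 0.21 -0.23] Fz 0.07 w 0.086invalid input at $[0]: expected keys jaw, tx, ty, tz, ax, ay, az
```

```bash
python3 -m pendant '[{"jaw":-1,"tx":44.6,"ty":54.9,"tz":-8,"ax":0,"ay":0,"az":-2.6},{"jaw":-1,"tx":44.6,"ty":54.9,"tz":-8,"ax":0,"ay":0,"az":-2.6},{"jaw":-1,"tx":44.6,"ty":54.9,"tz":-8,"ax":0,"ay":0,"az":-2.6},{"jaw":-1,"tx":44.6,"ty":54.9,"tz":-8,"ax":0,"ay":0,"az":-2.6},{"jaw":-1,"tx":44.6,"ty":54.9,"tz":-8,"ax":0,"ay":0,"az":-2.6},{"jaw":-1,"tx":44.6,"ty":54.9,"tz":-8,"ax":0,"ay":0,"az":-2.6},{"jaw":-1,"tx":44.6,"ty":54.9,"tz":-8,"ax":0,"ay":0,"az":-2.6},{"jaw":-1,"tx":44.6,"ty":54.9,"tz":-8,"ax":0,"ay":0,"az":-2.6},{"jaw":-1,"tx":44.6,"ty":54.9,"tz":-8,"ax":0,"ay":0,"az":-2.6},{"jaw":-1,"tx":44.6,"ty":54.9,"tz":-8,"ax":0,"ay":0,"az":-2.6}]' 30
python3 st.py
```

```text
clock: 1.35
position: [0.5257, -0.0756, 0.1276]
ee_rot: [0.0, 0.996, 0.094, -0.0]
contact_force: [0.8, 0.0, -0.3]
width: 0.0
gripper_force: 0.0
t 1.35 pos [525.7 -75.6 127.6] jig [ -82.9 -154.1] yaw 10.82 Fjig [ 0.81 -0.13] Fz -0.27 w 0.0
```

```bash
python3 -m pendant '[{"jaw":-1,"tx":5,"ty":6.2,"tz":-2.5,"ax":0,"ay":0,"az":0},{"jaw":-1,"tx":5,"ty":6.2,"tz":-2.5,"ax":0,"ay":0,"az":0},{"jaw":-1,"tx":5,"ty":6.2,"tz":-7,"ax":0,"ay":0,"az":0},{"jaw":-1,"tx":5,"ty":6.2,"tz":-9,"ax":0,"ay":0,"az":0},{"jaw":-1,"tx":5,"ty":6.2,"tz":-9,"ax":0,"ay":0,"az":0},{"jaw":-1,"tx":5,"ty":6.2,"tz":-9,"ax":0,"ay":0,"az":0}]'
python3 st.py
```

```text
clock: 2.1
position: [0.5754, -0.016, 0.0389]
ee_rot: [0.0, 0.996, 0.094, 0.001]
contact_force: [0.4, 0.0, -0.6]
width: 0.0001
gripper_force: 0.0
t 2.1 pos [575.4 -16.   38.9] jig [ -23.  -104.9] yaw 10.76 Fjig [ 0.44 -0.04] Fz -0.6 w 0.0001
```

```bash
python3 -m pendant '[{"jaw":-1,"tx":0,"ty":0,"tz":-0.7,"ax":0,"ay":0,"az":0},{"jaw":-1,"tx":-0.19,"ty":0.98,"tz":-0.7,"ax":0,"ay":0,"az":0},{"jaw":-1,"tx":-0.37,"ty":1.96,"tz":-0.7,"ax":0,"ay":0,"az":0},{"jaw":-1,"tx":-0.37,"ty":1.96,"tz":-0.7,"ax":0,"ay":0,"az":0}]'
python3 st.py
python3 -m pendant '[{"jaw":-1,"tx":-0.03,"ty":0.15,"tz":0,"ax":0,"ay":0,"az":0},{"jaw":-1,"tx":-0.06,"ty":0.3,"tz":0,"ax":0,"ay":0,"az":0},{"jaw":-1,"tx":-0.09,"ty":0.45,"tz":0,"ax":0,"ay":0,"az":0},{"jaw":-1,"tx":-0.11,"ty":0.6,"tz":0,"ax":0,"ay":0,"az":0},{"jaw":-1,"tx":-0.11,"ty":0.6,"tz":0,"ax":0,"ay":0,"az":0}]'
python3 st.py
```

```text
clock: 2.6
position: [0.5708, 0.0053, 0.0313]
ee_rot: [-0.0, 0.996, 0.095, 0.0]
contact_force: [-0.1, 0.1, 0.8]
width: 0.0003
gripper_force: 0.0
t 2.6 pos [570.8   5.3  31.3] jig [-23.4 -83.1] yaw 10.87 Fjig [-0.06  0.09] Fz 0.8 w 0.0003
clock: 3.22
position: [0.57, 0.0103, 0.031]
ee_rot: [0.0, 0.996, 0.094, -0.0]
contact_force: [0.8, 0.4, 0.0]
width: -0.0003
gripper_force: 0.0
t 3.23 pos [570.   10.3  31. ] jig [-23.3 -78.1] yaw 10.8 Fjig [0.89 0.25] Fz 0.02 w -0.0003
```

```bash
python3 -m pendant '[{"jaw":-1,"tx":-0.02,"ty":0.1,"tz":0,"ax":0,"ay":0,"az":0},{"jaw":-1,"tx":-0.04,"ty":0.2,"tz":0,"ax":0,"ay":0,"az":0},{"jaw":-1,"tx":-0.06,"ty":0.3,"tz":0,"ax":0,"ay":0,"az":0},{"jaw":-1,"tx":-0.06,"ty":0.3,"tz":0,"ax":0,"ay":0,"az":0}]'
python3 st.py
python3 - <<'E'
from h import *
b=snap('top');crop(b,168,100,262,212,5,'t2.png')
E
```

```text
clock: 3.72
position: [0.5694, 0.0133, 0.031]
ee_rot: [0.0, 0.996, 0.094, -0.0]
contact_force: [0.8, -0.0, 0.2]
width: -0.0004
gripper_force: 0.0
t 3.73 pos [569.4  13.3  31. ] jig [-23.4 -75. ] yaw 10.8 Fjig [ 0.8  -0.19] Fz 0.17 w -0.0004
```

View pics/t2.png

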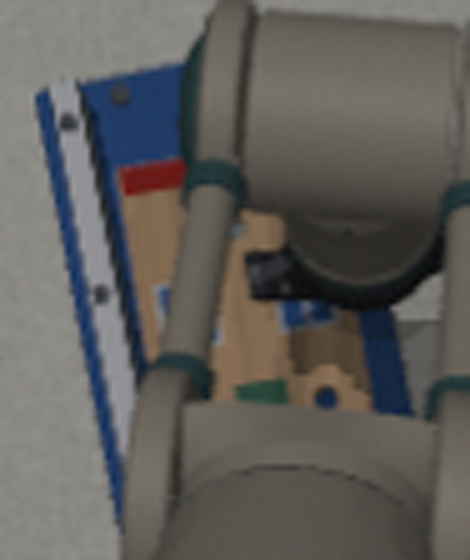

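The picture shows the panel's far left corner at crop (120,170), so it hasn't moved and the finger hasn't reached it. I'll continue.

```bash
python3 -m pendant '[{"jaw":-1,"tx":-0.02,"ty":0.1,"tz":0,"ax":0,"ay":0,"az":0},{"jaw":-1,"tx":-0.04,"ty":0.2,"tz":0,"ax":0,"ay":0,"az":0},{"jaw":-1,"tx":-0.06,"ty":0.3,"tz":0,"ax":0,"ay":0,"az":0},{"jaw":-1,"tx":-0.06,"ty":0.3,"tz":0,"ax":0,"ay":0,"az":0}]'>/dev/null
python3 st.py
python3 -m pendant '[{"jaw":-1,"tx":-0.02,"ty":0.1,"tz":0,"ax":0,"ay":0,"az":0},{"jaw":-1,"tx":-0.04,"ty":0.2,"tz":0,"ax":0,"ay":0,"az":0},{"jaw":-1,"tx":-0.06,"ty":0.3,"tz":0,"ax":0,"ay":0,"az":0}]'>/dev/null
python3 st.py
python3 - <<'E'
from h import *
b=snap('scene');crop(b,160,195,310,310,5,'s2.png')
E
```

```text
t 4.28 pos [568.8  16.3  31. ] jig [-23.4 -71.9] yaw 10.8 Fjig [ 0.79 -0.5 ] Fz -0.0 w -0.0002
t 4.65 pos [568.2  19.3  31. ] jig [-23.4 -68.9] yaw 10.8 Fjig [0.14 0.08] Fz -0.84 w 0.0001
```

View pics/s2.png

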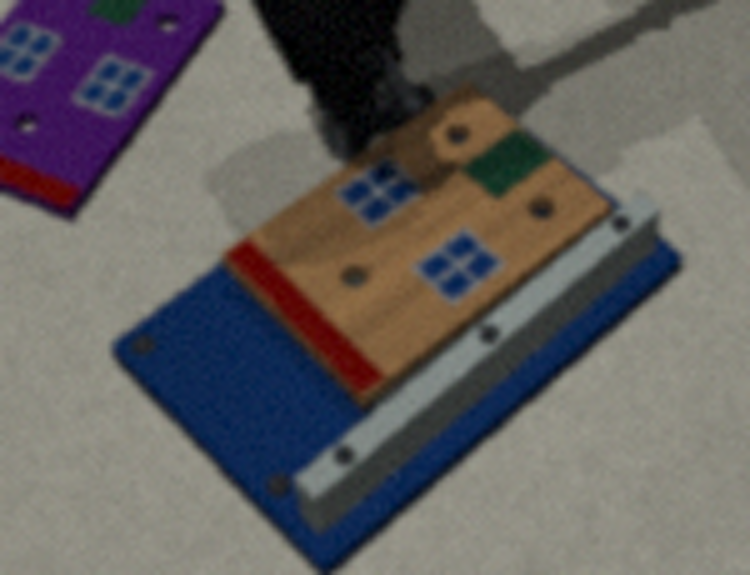

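```bash
cat > ms.py <<'E'
from st import *
import sys
def J(im,x,y,z,x0,y0,s): return np.round((at_z(im,(x+.5)/s-.5+x0,(y+.5)/s-.5+y0,z)[:2]*1000-c)@R,1)
if __name__=='__main__':
    b=load('scene')
    for n,x,y,z in [('farL',380,383,.054),('farR',245,240,.054),('nearL',612,202,.054),('nearR',470,92,.054),('holeF',355,276,.054),('holeL',541,208,.054),('holeR',457,134,.054),('fence far',297,490,.06),('sc',345,455,.06),('sc',488,333,.06),('sc',621,223,.06),('finger low',345,150,.054)]:
        print(n,J(b,x,y,z,160,195,5))
    print('finger depth',[np.round(at_depth(b,x/5+160,y/5+195),3) for x,y in [(345,140),(370,140),(395,110)]])
E
python3 ms.py
python3 - <<'E'
from ms import *
# initial scene crop s1 same points
im=load('scene')
for n,x,y,z in [('farL',335,400,.054),('nearL',612,185,.054),('holeF',305,271,.054),('holeL',530,189,.054),('holeR',428,101,.054),('sc',292,487,.06),('sc',467,342,.06),('sc',626,208,.06)]: print('init',n,J(im,x,y,z,180,205,6))
E
```

```text
farL [60.7 51.5]
farR [ 54.8 -65. ]
nearL [-107.5   56. ]
nearR [-104.7  -55. ]
holeF [27.  -6.2]
holeL [-76.3  31.6]
holeR [-78.2 -37.9]
fence far [131.5  70.3]
sc [102.2  72.3]
sc [ 2.7 71.2]
sc [-97.6  71.7]
finger low [-24.7 -73.5]
finger depth [array([0.574, 0.03 , 0.082]), array([0.554, 0.021, 0.059]), array([0.568, 0.077, 0.156])]
init farL [61.1 51.3]
init nearL [-105.7   56.2]
init holeF [27.3 -6.6]
init holeL [-76.8  31.5]
init holeR [-78. -38.]
init sc [103.1  72.1]
init sc [ 3.1 72.5]
init sc [-97.7  72. ]
```

Run:
```python
from h import *
b=load('scene');im=b['pixels'][200:245,205:265]
im=np.clip((im/255.)**.5*255,0,255).astype(np.uint8)
cv2.imwrite('pics/s3.png',cv2.resize(im,None,fx=13,fy=13,interpolation=cv2.INTER_CUBIC))
```

```text
(no output)
```

View pics/s3.png

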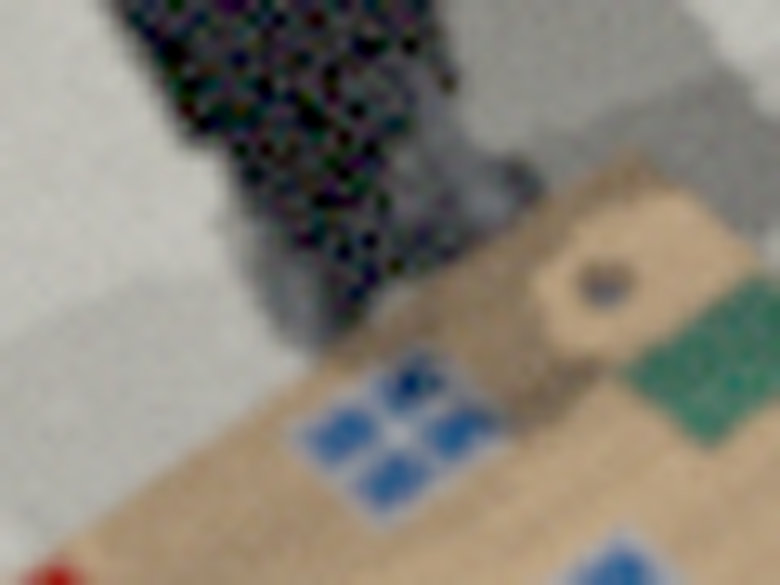

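The close crop shows the fingers right at the panel's right edge, with the edge line passing (340,347), and the panel still in place. I'll go on gently.

```bash
for i in 1; do python3 -m pendant '[{"jaw":-1,"tx":-0.02,"ty":0.1,"tz":0,"ax":0,"ay":0,"az":0},{"jaw":-1,"tx":-0.04,"ty":0.2,"tz":0,"ax":0,"ay":0,"az":0},{"jaw":-1,"tx":-0.06,"ty":0.3,"tz":0,"ax":0,"ay":0,"az":0}]'>/dev/null; done
cat > tr.py <<'E'
# panel shift: match scene picture around far-left part & fixed initial, by sub-pixel template
from st import *
import os
def gray(im): return cv2.GaussianBlur(cv2.cvtColor(im['pixels'],cv2.COLOR_BGR2GRAY),(0,0),.7)
im=snap('scene'); g=gray(im)
if not os.path.exists('/tmp/ref.pkl'): pickle.dump(im,open('/tmp/ref.pkl','wb'))
r=gray(pickle.load(open('/tmp/ref.pkl','rb')))
def match(x,y,h=7,w=22):
    t=r[y-h:y+h+1,x-h:x+h+1]; S=g[y-h-w:y+h+w+1,x-h-w:x+h+w+1]
    m=cv2.matchTemplate(S,t,cv2.TM_CCOEFF_NORMED); _,v,_,p=cv2.minMaxLoc(m); p=np.array(p,float)
    i,j=map(int,p)
    if 0<i<m.shape[1]-1 and 0<j<m.shape[0]-1:
        p[0]+=.5*(m[j,i-1]-m[j,i+1])/(m[j,i-1]-2*m[j,i]+m[j,i+1]); p[1]+=.5*(m[j-1,i]-m[j+1,i])/(m[j-1,i]-2*m[j,i]+m[j+1,i])
    q=np.array([x,y])+p-w; return q,v
for n,x,y in [('farhole',231,250),('winL',252,248),('holeL',268,236)]:
    q,v=match(x,y); A=at_z(im,x,y,.054);B=at_z(im,*q,.054)
    print(n,'shift jig',np.round(((B-A)[:2]*1000)@R,1),round(float(v),2))
E
cp /tmp/scene.pkl /tmp/ref.pkl; python3 tr.py; python3 st.py
```

```text
farhole shift jig [-0.   0.1] 0.99
winL shift jig [-0.  0.] 1.0
holeL shift jig [-0.  -0.1] 1.0
t 5.12 pos [567.5  22.4  31. ] jig [-23.5 -65.7] yaw 10.8 Fjig [0.17 0.43] Fz -0.08 w 0.0004
```

```bash
python3 -m pendant '[{"jaw":-1,"tx":-0.02,"ty":0.1,"tz":0,"ax":0,"ay":0,"az":0},{"jaw":-1,"tx":-0.04,"ty":0.2,"tz":0,"ax":0,"ay":0,"az":0},{"jaw":-1,"tx":-0.04,"ty":0.2,"tz":0,"ax":0,"ay":0,"az":0}]'>/dev/null;python3 tr.py; python3 st.py;  python3 - <<'E'
from h import *
b=load('scene');im=b['pixels'][195:245,200:265]
im=np.clip((im/255.)**.5*255,0,255).astype(np.uint8)
cv2.imwrite('pics/s4.png',cv2.resize(im,None,fx=11,fy=11,interpolation=cv2.INTER_CUBIC))
T=np.array(b['pose']);K=np.array([[b['fx'],0,b['cx']],[0,b['fy'],b['cy']],[0,0,1.]])
p=manip.get_state()['position'];pts=np.array([p,p+[0,0,.023]])
Ti=np.linalg.inv(T);u=cv2.projectPoints(pts,cv2.Rodrigues(Ti[:3,:3])[0],Ti[:3,3],K,np.array(b['D'],float))[0][:,0]
print('TCP and z54 crop px',(u-[200,195]+.5)*11)
E
```

```text
farhole shift jig [0.  0.1] 0.97
winL shift jig [ 0. -0.] 1.0
holeL shift jig [ 0.  -0.2] 1.0
t 5.55 pos [567.2  24.3  31. ] jig [-23.5 -63.8] yaw 10.8 Fjig [-0.65 -0.18] Fz -0.58 w 0.0002
TCP and z54 crop px [[345.87928181 408.43920177]
 [341.46901103 355.52386432]]
```

View pics/s4.png

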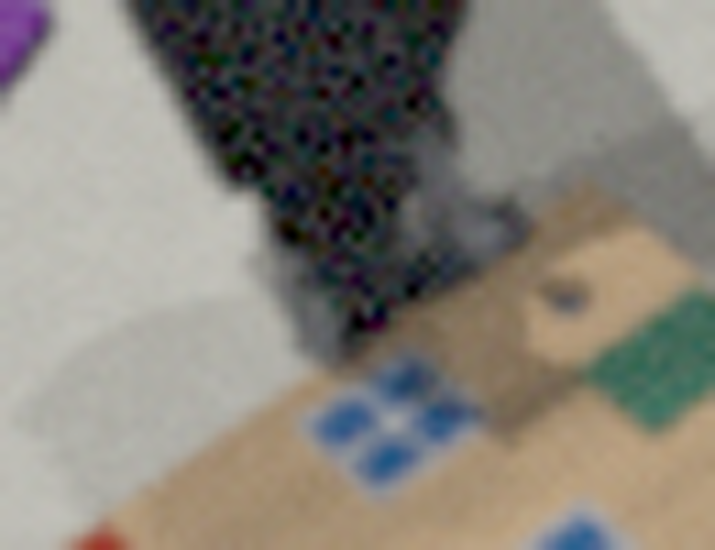

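Run:
```python
from st import *
b=load('scene')
out=[]
for v in range(192,240):
    for u in range(200,262):
        d=b['depth'][v,u]
        if d<=0: continue
        p=at_depth(b,u,v)*1000
        if p[2]>60: out.append([*((p[:2]-c)@R),p[2],u,v])
o=np.array(out)
for lo in range(60,160,10):
    s=o[(o[:,2]>=lo)&(o[:,2]<lo+10)]
    if len(s): print(lo,len(s),'jig x',np.percentile(s[:,0],[3,50,97]).round(),'y',np.percentile(s[:,1],[3,50,97]).round(),'u',s[:,3].min(),s[:,3].max())
i=lambda x,y:np.round(at_depth(b,x/11+200,y/11+195)*1000).tolist()
for p in [(320,340),(340,330),(320,310),(470,240),(500,225),(440,190),(420,260),(400,150)]:
    q=np.array(i(*p)); print(p,((q[:2]-c)@R).round(),q[2])
```

```text
60 5 jig x [-18. -12. -12.] y [-68. -60. -55.] u 226.0 231.0
70 22 jig x [-31. -16. -11.] y [-71. -55. -50.] u 225.0 236.0
80 14 jig x [-21. -14. -12.] y [-75. -58. -50.] u 225.0 233.0
90 12 jig x [-17. -13. -12.] y [-71. -57. -48.] u 224.0 232.0
100 20 jig x [-14. -11. -10.] y [-88. -65. -48.] u 220.0 231.0
110 46 jig x [-30. -12. -10.] y [-95. -49. -33.] u 218.0 236.0
120 46 jig x [-30. -11.  -7.] y [-103.  -48.  -23.] u 215.0 237.0
130 45 jig x [-15. -10.  -5.] y [-111.  -68.  -14.] u 213.0 239.0
140 47 jig x [-18. -10.  -6.] y [-115.  -47.   -5.] u 212.0 244.0
150 95 jig x [-34. -16.  -4.] y [-120.  -13.   -2.] u 211.0 247.0
(320, 340) [-13. -56.] 76.0
(340, 330) [-17. -53.] 79.0
(320, 310) [-14. -57.] 87.0
(470, 240) [-20.  -6.] 156.0
(500, 225) [-29.  -4.] 155.0
(440, 190) [-21. -17.] 164.0
(420, 260) [-11. -14.] 149.0
(400, 150) [-16. -24.] 177.0
```

Run:
```python
from st import *
b=load('scene')
for u in (226,228,230,232,234):
    print(u,[ (v,*((( q:=at_depth1(b,u,v))[:2]*1000-c)@R).round().astype(int).tolist(),int(q[2]*1000), b['pixels'][v,u].tolist()) for v in range(218,234,1)] if 0 else '')
    for v in range(216,234):
        d=b['depth'][v,u]; T=np.array(b['pose']); q=T[:3,:3]@(ray(b,u,v)*d)+T[:3,3]
        print(u,v,((q[:2]*1000-c)@R).round().tolist(),round(q[2]*1000),b['pixels'][v,u].tolist(), end=' | ')
    print()
print(np.array(b['pose'])[:3,3])
```

```text
226 
226 216 [-14.0, -67.0] 109 [0, 0, 0] | 226 217 [-12.0, -65.0] 107 [11, 13, 11] | 226 218 [-12.0, -66.0] 103 [35, 34, 34] | 226 219 [-11.0, -65.0] 100 [41, 42, 43] | 226 220 [-12.0, -66.0] 94 [38, 38, 38] | 226 221 [-12.0, -66.0] 89 [42, 39, 40] | 226 222 [-12.0, -67.0] 84 [44, 45, 43] | 226 223 [-11.0, -67.0] 80 [54, 58, 56] | 226 224 [-11.0, -67.0] 75 [73, 77, 75] | 226 225 [-12.0, -68.0] 69 [81, 89, 89] | 226 226 [-41.0, -109.0] -2 [84, 91, 89] | 226 227 [-38.0, -105.0] 0 [103, 111, 111] | 226 228 [-36.0, -103.0] -1 [108, 117, 118] | 226 229 [-33.0, -99.0] 0 [98, 112, 120] | 226 230 [-7.0, -64.0] 54 [69, 91, 110] | 226 231 [-5.0, -62.0] 53 [53, 79, 106] | 226 232 [-4.0, -61.0] 51 [60, 81, 104] | 226 233 [-0.0, -57.0] 54 [59, 82, 102] | 
228 
228 216 [-6.0, -48.0] 134 [4, 2, 6] | 228 217 [-6.0, -49.0] 128 [3, 7, 4] | 228 218 [-11.0, -56.0] 112 [8, 10, 13] | 228 219 [-10.0, -55.0] 110 [17, 15, 12] | 228 220 [-9.0, -54.0] 108 [20, 14, 15] | 228 221 [-12.0, -58.0] 97 [25, 25, 22] | 228 222 [-13.0, -59.0] 90 [39, 40, 39] | 228 223 [357.0, 433.0] 890 [42, 42, 41] | 228 224 [-11.0, -
[... 1919 characters left out ...]
17 [4, 8, 4] | 234 218 [-19.0, -40.0] 121 [14, 12, 6] | 234 219 [-12.0, -31.0] 131 [12, 7, 10] | 234 220 [-11.0, -30.0] 128 [7, 9, 10] | 234 221 [-11.0, -31.0] 123 [12, 10, 10] | 234 222 [-10.0, -30.0] 120 [4, 8, 1] | 234 223 [-11.0, -32.0] 113 [4, 0, 0] | 234 224 [-26.0, -51.0] 76 [6, 0, 10] | 234 225 [-26.0, -51.0] 72 [17, 18, 24] | 234 226 [-33.0, -60.0] 53 [26, 35, 43] | 234 227 [-32.0, -59.0] 50 [33, 42, 49] | 234 228 [-28.0, -54.0] 53 [45, 41, 43] | 234 229 [-25.0, -51.0] 55 [56, 38, 29] | 234 230 [-25.0, -51.0] 51 [72, 49, 35] | 234 231 [-21.0, -46.0] 54 [83, 63, 50] | 234 232 [-18.0, -43.0] 55 [88, 70, 60] | 234 233 [-16.0, -41.0] 55 [85, 69, 60] | 
[0.84838427 0.58316023 0.88953184]
```

Run:
```python
from h import *
b=load('scene');T=np.array(b['pose']);K=np.array([[b['fx'],0,b['cx']],[0,b['fy'],b['cy']],[0,0,1.]]);Ti=np.linalg.inv(T)
P=lambda pts:cv2.projectPoints(np.array(pts,float),cv2.Rodrigues(Ti[:3,:3])[0],Ti[:3,3],K,np.array(b['D'],float))[0][:,0].round(1).tolist()
print('open start tips s0 px',(np.array(P([[.123,-.517,.211],[.143,-.601,.211],[.123,-.517,.25],[.143,-.601,.25]]))*1.5).tolist())
p=manip.get_state()['position'];print(P([p,p+[0,0,.04],p+[0,0,.1]]))
for u,v in [(240,35),(262,38),(250,20)]:print(b['depth'][v,u])
```

```text
open start tips s0 px [[386.09999999999997, 78.0], [361.5, 66.44999999999999], [386.09999999999997, 62.699999999999996], [361.04999999999995, 51.449999999999996]]
[[230.9, 231.6], [230.2, 223.2], [229.1, 209.5]]
2.2110422
0.7265233
2.1388927
```

The depth picture shows the fingers end at z ≈ 67-69 mm, above the panel, while the TCP reads 31 mm. The first picture shows the same offset of about 36-38 mm. So the real tip is about 36 mm higher than reported. I'll back off, go lower and check again.

```bash
python3 -m pendant '[{"jaw":-1,"tx":0.42,"ty":-2.21,"tz":0,"ax":0,"ay":0,"az":0},{"jaw":-1,"tx":0.84,"ty":-4.42,"tz":0,"ax":0,"ay":0,"az":0},{"jaw":-1,"tx":0.84,"ty":-4.42,"tz":-1.5,"ax":0,"ay":0,"az":0},{"jaw":-1,"tx":0.84,"ty":-4.42,"tz":-2.8,"ax":0,"ay":0,"az":0},{"jaw":-1,"tx":0.84,"ty":-4.42,"tz":-2.8,"ax":0,"ay":0,"az":0}]'>/dev/null;python3 st.py
cat > fz.py <<'E'
from st import *
b=snap('scene'); p=(manip.get_state()['position'][:2]*1000-c)@R
T=np.array(b['pose']);o=[]
for v in range(185,250):
    for u in range(190,280):
        d=b['depth'][v,u]
        if d<=0: continue
        q=T[:3,:3]@(ray(b,u,v)*d)+T[:3,3]; j=(q[:2]*1000-c)@R
        if abs(j[0]-p[0])<16 and abs(j[1]-p[1]-2)<16 : o.append((q[2]*1000,*j,u,v))
o=np.array(o);print('z sorted',np.sort(o[:,0]).round()[:60].tolist())
s=o[(o[:,0]>20)];s=s[np.argsort(s[:,0])];print(s[:8].round().tolist())
E
python3 fz.py
```

```text
t 6.17 pos [573.7 -19.2   1. ] jig [ -25.3 -107.8] yaw 10.81 Fjig [-0.04 -0.34] Fz -0.57 w -0.0001
z sorted [-5.0, -5.0, -4.0, -4.0, -4.0, -4.0, -3.0, -3.0, -3.0, -3.0, -3.0, -3.0, -3.0, -3.0, -3.0, -2.0, -2.0, -2.0, -2.0, -2.0, -2.0, -2.0, -2.0, -2.0, -2.0, -2.0, -2.0, -2.0, -2.0, -1.0, -1.0, -1.0, -1.0, -1.0, -1.0, -1.0, -1.0, -1.0, -1.0, -1.0, -1.0, -1.0, -1.0, -1.0, -1.0, -0.0, -0.0, -0.0, -0.0, 0.0, 0.0, 0.0, 0.0, 1.0, 1.0, 1.0, 1.0, 1.0, 1.0, 2.0]
[[36.0, -19.0, -102.0, 221.0, 224.0], [36.0, -15.0, -115.0, 217.0, 222.0], [37.0, -14.0, -100.0, 220.0, 225.0], [38.0, -16.0, -102.0, 220.0, 224.0], [38.0, -13.0, -104.0, 219.0, 224.0], [39.0, -13.0, -108.0, 218.0, 223.0], [41.0, -25.0, -95.0, 224.0, 223.0], [44.0, -28.0, -94.0, 225.0, 222.0]]
```

Confirmed: the tip is really at about 36 mm. I'll go 3 mm lower and approach the edge again.

```bash
python3 -m pendant '[{"jaw":-1,"tx":-0.2,"ty":1,"tz":-0.3,"ax":0,"ay":0,"az":0},{"jaw":-1,"tx":-0.39,"ty":2.06,"tz":-0.3,"ax":0,"ay":0,"az":0},{"jaw":-1,"tx":-0.43,"ty":2.26,"tz":-0.3,"ax":0,"ay":0,"az":0},{"jaw":-1,"tx":-0.47,"ty":2.46,"tz":-0.3,"ax":0,"ay":0,"az":0},{"jaw":-1,"tx":-0.51,"ty":2.66,"tz":-0.3,"ax":0,"ay":0,"az":0},{"jaw":-1,"tx":-0.55,"ty":2.86,"tz":-0.3,"ax":0,"ay":0,"az":0},{"jaw":-1,"tx":-0.55,"ty":2.86,"tz":-0.3,"ax":0,"ay":0,"az":0}]'>/dev/null;python3 st.py;python3 tr.py
python3 -m pendant '[{"jaw":-1,"tx":-0.03,"ty":0.15,"tz":0,"ax":0,"ay":0,"az":0},{"jaw":-1,"tx":-0.06,"ty":0.3,"tz":0,"ax":0,"ay":0,"az":0},{"jaw":-1,"tx":-0.06,"ty":0.3,"tz":0,"ax":0,"ay":0,"az":0}]'>/dev/null;python3 st.py;python3 tr.py
```

```text
t 7.1 pos [5.703e+02 8.500e+00 1.000e-01] jig [-23.4 -79.9] yaw 10.79 Fjig [ 0.54 -0.56] Fz 0.06 w 0.0001
farhole shift jig [0.  0.9] 0.91
winL shift jig [0. 1.] 0.97
holeL shift jig [0.  0.8] 0.98
t 7.53 pos [5.696e+02 1.160e+01 1.000e-01] jig [-23.5 -76.7] yaw 10.8 Fjig [-0.57 -1.66] Fz 0.44 w 0.0
farhole shift jig [-0.4  4.1] 0.92
winL shift jig [-0.   3.8] 0.97
holeL shift jig [0.1 3.4] 0.93
```

```bash
python3 -m pendant '[{"jaw":-1,"tx":-0.03,"ty":0.15,"tz":0,"ax":0,"ay":0,"az":0},{"jaw":-1,"tx":-0.06,"ty":0.3,"tz":0,"ax":0,"ay":0,"az":0},{"jaw":-1,"tx":-0.06,"ty":0.3,"tz":0,"ax":0,"ay":0,"az":0}]'>/dev/null;python3 st.py;python3 tr.py
python3 -m pendant '[{"jaw":-1,"tx":-0.02,"ty":0.1,"tz":0,"ax":0,"ay":0,"az":0},{"jaw":-1,"tx":-0.03,"ty":0.15,"tz":0,"ax":0,"ay":0,"az":0},{"jaw":-1,"tx":-0.03,"ty":0.15,"tz":0,"ax":0,"ay":0,"az":0}]'>/dev/null;python3 st.py;python3 tr.py
```

```text
t 7.95 pos [5.691e+02 1.470e+01 1.000e-01] jig [-23.4 -73.6] yaw 10.81 Fjig [-0.13 -1.82] Fz 0.34 w -0.0002
farhole shift jig [-0.2  7.1] 0.9
winL shift jig [-0.5  6.8] 0.85
holeL shift jig [-0.6  6.2] 0.85
t 8.38 pos [5.697e+02 1.580e+01 2.000e-01] jig [-22.6 -72.6] yaw 10.8 Fjig [ 2.62 -4.34] Fz -0.77 w 0.0001
farhole shift jig [-0.2  8.6] 0.92
winL shift jig [-0.2  7.7] 0.87
holeL shift jig [-0.8  6.5] 0.84
```

```bash
python3 -m pendant '[{"jaw":-1,"tx":-0.02,"ty":0.1,"tz":0,"ax":0,"ay":0,"az":0},{"jaw":-1,"tx":-0.02,"ty":0.1,"tz":0,"ax":0,"ay":0,"az":0}]'>/dev/null;python3 st.py;python3 tr.py
python3 -m pendant '[{"jaw":-1,"tx":-0.02,"ty":0.1,"tz":0,"ax":0,"ay":0,"az":0},{"jaw":-1,"tx":-0.02,"ty":0.1,"tz":0,"ax":0,"ay":0,"az":0}]'>/dev/null;python3 st.py;python3 tr.py
```

```text
t 8.68 pos [5.70e+02 1.65e+01 4.00e-01] jig [-22.2 -71.9] yaw 10.8 Fjig [ 2.88 -4.85] Fz -0.86 w 0.0001
farhole shift jig [-0.1  9.5] 0.91
winL shift jig [-0.5  8.5] 0.86
holeL shift jig [-1.   6.8] 0.84
t 8.97 pos [5.704e+02 1.710e+01 5.000e-01] jig [-21.6 -71.4] yaw 10.82 Fjig [ 3.75 -6.63] Fz -0.43 w -0.0001
farhole shift jig [-0.1 10.4] 0.89
winL shift jig [-0.4  9.1] 0.83
holeL shift jig [-1.1  6.9] 0.83
```

```bash
python3 -m pendant '[{"jaw":-1,"tx":-0.02,"ty":0.1,"tz":0,"ax":0,"ay":0,"az":0},{"jaw":-1,"tx":-0.02,"ty":0.1,"tz":0,"ax":0,"ay":0,"az":0}]'>/dev/null;python3 st.py;python3 tr.py
python3 - <<'E'
from h import *
b=load('scene');im=np.clip((b['pixels']/255.)**.7*255,0,255).astype(np.uint8)[195:310,160:310]
cv2.imwrite('pics/s5.png',cv2.resize(im,None,fx=5,fy=5,interpolation=cv2.INTER_CUBIC))
E
```

```text
t 9.28 pos [570.5  17.2   0.6] jig [-21.5 -71.4] yaw 10.85 Fjig [ 3.87 -8.72] Fz -0.56 w -0.0
farhole shift jig [ 0.  10.6] 0.89
winL shift jig [-0.4  9.3] 0.83
holeL shift jig [-1.2  6.9] 0.83
```

View pics/s5.png

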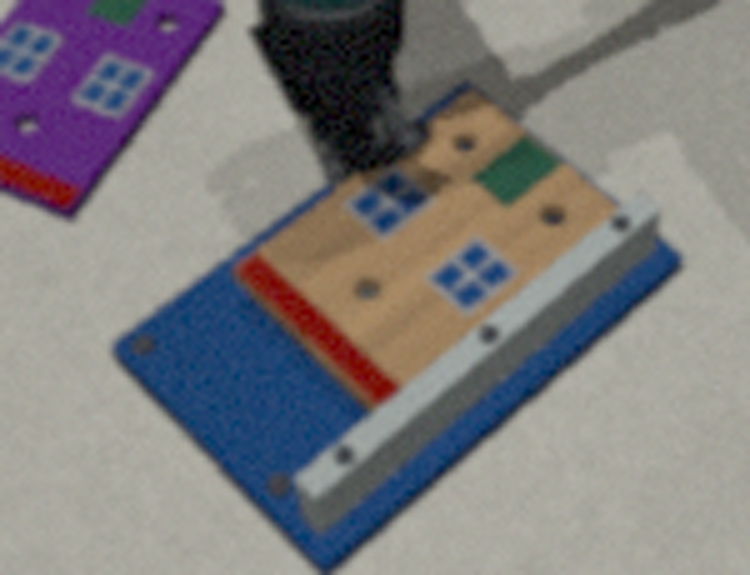

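The crop shows the panel's left edge along the fence all the way, from its far corner at (395,390) to its near corner at (620,208). It no longer moves as the force rises, so it is square. Next I'll go around to the near side with the jaw half open.

```bash
python3 -m pendant '[{"jaw":-1,"tx":0.56,"ty":-2.95,"tz":0,"ax":0,"ay":0,"az":0},{"jaw":-1,"tx":-11.9,"ty":-5.3,"tz":0,"ax":0,"ay":0,"az":0},{"jaw":-1,"tx":-11.9,"ty":-5.3,"tz":0,"ax":0,"ay":0,"az":0},{"jaw":-1,"tx":-11.9,"ty":-5.3,"tz":0,"ax":0,"ay":0,"az":0},{"jaw":0,"tx":-13.7,"ty":4.0,"tz":-0.3,"ax":0,"ay":0,"az":0},{"jaw":0,"tx":-13.7,"ty":4.0,"tz":-0.3,"ax":0,"ay":0,"az":0},{"jaw":0,"tx":-13.7,"ty":4.0,"tz":-0.3,"ax":0,"ay":0,"az":0},{"jaw":0,"tx":-13.7,"ty":4.0,"tz":-0.3,"ax":0,"ay":0,"az":0}]'>/dev/null;python3 st.py;python3 tr.py
```

```text
t 10.32 pos [431.5  59.3  -3. ] jig [-150.2   -4. ] yaw 10.84 Fjig [ 0.62 -1.12] Fz -0.36 w 0.0424
farhole shift jig [-0.1 10.5] 0.87
winL shift jig [ -0.9 -56.1] 0.85
holeL shift jig [-1.1  6.7] 0.78
```

```bash
cat > tr2.py <<'E'
from st import *
import os
import tr as t0
im=t0.im; T=np.array(im['pose']); F=[];N=[];M=[]
for v in range(200,285):
    for u in range(195,292):
        d=im['depth'][v,u]
        if d<=0: continue
        q=T[:3,:3]@(ray(im,u,v)*d)+T[:3,3]; z=q[2]*1000; j=(q[:2]*1000-c)@R
        if abs(j[1])<45 and 24<z<62:
            if 20<j[0]<50:F.append(z)
            if -85<j[0]<-55:N.append(z)
            if -30<j[0]<0:M.append(z)
print('panel z far/mid/near',[(round(float(np.median(x)),1),len(x)) for x in (F,M,N) if x])
E
python3 -m pendant '[{"jaw":0,"tx":1.18,"ty":0.22,"tz":0,"ax":0,"ay":0,"az":0},{"jaw":0,"tx":2.36,"ty":0.45,"tz":0,"ax":0,"ay":0,"az":0},{"jaw":0,"tx":2.5,"ty":0.48,"tz":0,"ax":0,"ay":0,"az":0},{"jaw":0,"tx":2.65,"ty":0.5,"tz":0,"ax":0,"ay":0,"az":0},{"jaw":0,"tx":2.8,"ty":0.53,"tz":0,"ax":0,"ay":0,"az":0},{"jaw":0,"tx":2.8,"ty":0.53,"tz":0,"ax":0,"ay":0,"az":0}]'>/dev/null;python3 st.py;python3 tr2.py
```

```text
t 11.12 pos [458.9  64.4  -3. ] jig [-122.4   -4.1] yaw 10.8 Fjig [ 0.87 -0.95] Fz -0.48 w 0.0425
farhole shift jig [-0.1 10.6] 0.88
winL shift jig [ -0.3 -56.6] 0.85
holeL shift jig [-1.   6.2] 0.74
panel z far/mid/near [(52.7, 314), (53.2, 304), (53.1, 256)]
```

```bash
for k in 1; do python3 -m pendant '[{"jaw":0,"tx":0.15,"ty":0.03,"tz":0,"ax":0,"ay":0,"az":0},{"jaw":0,"tx":0.3,"ty":0.06,"tz":0,"ax":0,"ay":0,"az":0},{"jaw":0,"tx":0.4,"ty":0.08,"tz":0,"ax":0,"ay":0,"az":0},{"jaw":0,"tx":0.4,"ty":0.08,"tz":0,"ax":0,"ay":0,"az":0}]'>/dev/null;python3 st.py;python3 tr2.py; done
python3 -m pendant '[{"jaw":0,"tx":0.15,"ty":0.03,"tz":0,"ax":0,"ay":0,"az":0},{"jaw":0,"tx":0.3,"ty":0.06,"tz":0,"ax":0,"ay":0,"az":0},{"jaw":0,"tx":0.4,"ty":0.08,"tz":0,"ax":0,"ay":0,"az":0},{"jaw":0,"tx":0.4,"ty":0.08,"tz":0,"ax":0,"ay":0,"az":0}]'>/dev/null;python3 st.py;python3 tr2.py
```

```text
t 11.68 pos [462.5  65.2  -3.1] jig [-118.6   -4. ] yaw 10.8 Fjig [-2.18 -0.17] Fz 0.98 w 0.0426
farhole shift jig [ 1.8 10.7] 0.9
winL shift jig [  1.1 -56.4] 0.89
holeL shift jig [1.8 6.4] 0.74
panel z far/mid/near [(53.0, 320), (53.1, 301), (52.8, 277)]
t 12.22 pos [467.7  66.1  -3. ] jig [-113.4   -4.1] yaw 10.79 Fjig [-0.5   0.05] Fz 0.42 w 0.043
farhole shift jig [ 6.9 10.6] 0.89
winL shift jig [  6.2 -56.2] 0.88
holeL shift jig [6.6 6. ] 0.73
panel z far/mid/near [(52.8, 315), (53.2, 303), (52.7, 270)]
```

```bash
python3 -m pendant '[{"jaw":0,"tx":0.15,"ty":0.03,"tz":0,"ax":0,"ay":0,"az":0},{"jaw":0,"tx":0.3,"ty":0.06,"tz":0,"ax":0,"ay":0,"az":0},{"jaw":0,"tx":0.3,"ty":0.06,"tz":0,"ax":0,"ay":0,"az":0}]'>/dev/null;python3 st.py;python3 tr2.py
python3 -m pendant '[{"jaw":0,"tx":0.15,"ty":0.03,"tz":0,"ax":0,"ay":0,"az":0},{"jaw":0,"tx":0.3,"ty":0.06,"tz":0,"ax":0,"ay":0,"az":0},{"jaw":0,"tx":0.3,"ty":0.06,"tz":0,"ax":0,"ay":0,"az":0}]'>/dev/null;python3 st.py;python3 tr2.py
```

```text
t 12.65 pos [470.3  66.7  -3. ] jig [-110.7   -4. ] yaw 10.79 Fjig [-1.21 -1.12] Fz 0.64 w 0.0427
farhole shift jig [ 9.7 10.7] 0.88
winL shift jig [8.9 9.3] 0.9
holeL shift jig [9.1 6.7] 0.72
panel z far/mid/near [(52.7, 316), (53.1, 302), (52.8, 273)]
t 13.07 pos [473.6  67.3  -3. ] jig [-107.3   -4. ] yaw 10.79 Fjig [-0.43 -1.12] Fz -0.63 w 0.0425
farhole shift jig [13.1 10.9] 0.88
winL shift jig [12.5  9.3] 0.93
holeL shift jig [12.9  6.4] 0.72
panel z far/mid/near [(52.9, 314), (53.3, 296), (52.8, 272)]
```

```bash
python3 -m pendant '[{"jaw":0,"tx":0.15,"ty":0.03,"tz":0,"ax":0,"ay":0,"az":0},{"jaw":0,"tx":0.3,"ty":0.06,"tz":0,"ax":0,"ay":0,"az":0},{"jaw":0,"tx":0.3,"ty":0.06,"tz":0,"ax":0,"ay":0,"az":0}]'>/dev/null;python3 st.py;python3 tr2.py
python3 -m pendant '[{"jaw":0,"tx":0.15,"ty":0.03,"tz":0,"ax":0,"ay":0,"az":0},{"jaw":0,"tx":0.2,"ty":0.04,"tz":0,"ax":0,"ay":0,"az":0},{"jaw":0,"tx":0.2,"ty":0.04,"tz":0,"ax":0,"ay":0,"az":0}]'>/dev/null;python3 st.py;python3 tr2.py
```

```text
t 13.5 pos [476.5  67.9  -3. ] jig [-104.4   -4. ] yaw 10.79 Fjig [-1.81 -0.7 ] Fz -0.16 w 0.0425
farhole shift jig [15.9 10.8] 0.9
winL shift jig [15.5  9.3] 0.9
holeL shift jig [14.9  6.5] 0.72
panel z far/mid/near [(52.9, 314), (53.0, 302), (52.9, 272)]
t 13.93 pos [478.2  68.2  -3. ] jig [-102.7   -4. ] yaw 10.8 Fjig [-1.95 -1.68] Fz 1.05 w 0.0427
farhole shift jig [17.6 10.9] 0.88
winL shift jig [16.8  9.3] 0.95
holeL shift jig [17.4  6.3] 0.73
panel z far/mid/near [(52.4, 314), (53.1, 300), (52.8, 268)]
```

```bash
for k in 1; do python3 -m pendant '[{"jaw":0,"tx":0.15,"ty":0.03,"tz":0,"ax":0,"ay":0,"az":0},{"jaw":0,"tx":0.2,"ty":0.04,"tz":0,"ax":0,"ay":0,"az":0},{"jaw":0,"tx":0.2,"ty":0.04,"tz":0,"ax":0,"ay":0,"az":0}]'>/dev/null;python3 st.py;python3 tr2.py; done
python3 -m pendant '[{"jaw":0,"tx":0.15,"ty":0.03,"tz":0,"ax":0,"ay":0,"az":0},{"jaw":0,"tx":0.2,"ty":0.04,"tz":0,"ax":0,"ay":0,"az":0},{"jaw":0,"tx":0.2,"ty":0.04,"tz":0,"ax":0,"ay":0,"az":0}]'>/dev/null;python3 st.py;python3 tr2.py
```

```text
t 14.35 pos [481.2  69.   -2.8] jig [-99.6  -3.8] yaw 10.77 Fjig [ 0.2  -0.05] Fz -0.17 w 0.0426
farhole shift jig [31.8 18. ] 0.85
winL shift jig [ 31.  -49.1] 0.85
holeL shift jig [ 27.5 -59.6] 0.69
panel z far/mid/near [(38.4, 327), (40.6, 298), (42.6, 260)]
t 14.78 pos [482.3  69.1  -2.9] jig [-98.5  -3.9] yaw 10.8 Fjig [-0.19  0.55] Fz -0.33 w 0.0428
farhole shift jig [33.1 20.9] 0.86
winL shift jig [ 31.5 -47.9] 0.87
holeL shift jig [ 27.5 -59.6] 0.7
panel z far/mid/near [(34.8, 324), (39.0, 308), (43.7, 265)]
```

It dropped: the far top is at 35 mm and the near end at 43 mm, hanging on the balls. I'll retreat, shut the jaw and go over the door.

```bash
python3 -m pendant '[{"jaw":0,"tx":-2.5,"ty":-0.5,"tz":0,"ax":0,"ay":0,"az":0},{"jaw":-1,"tx":-2.5,"ty":-0.5,"tz":6,"ax":0,"ay":0,"az":0},{"jaw":-1,"tx":-2.5,"ty":-0.5,"tz":6,"ax":0,"ay":0,"az":0},{"jaw":-1,"tx":3.7,"ty":1.25,"tz":6,"ax":0,"ay":0,"az":0},{"jaw":-1,"tx":3.7,"ty":1.25,"tz":6,"ax":0,"ay":0,"az":0},{"jaw":-1,"tx":3.7,"ty":1.25,"tz":4,"ax":0,"ay":0,"az":0},{"jaw":-1,"tx":3.7,"ty":1.25,"tz":2.3,"ax":0,"ay":0,"az":0},{"jaw":-1,"tx":3.7,"ty":1.25,"tz":2.3,"ax":0,"ay":0,"az":0}]'>/dev/null;python3 st.py;python3 tr2.py
python3 - <<'E'
from h import *
b=load('scene');im=np.clip((b['pixels']/255.)**.7*255,0,255).astype(np.uint8)[195:310,160:310]
cv2.imwrite('pics/s6.png',cv2.resize(im,None,fx=5,fy=5,interpolation=cv2.INTER_CUBIC))
E
```

```text
t 15.82 pos [516.9  81.4  18.3] jig [-62.2   1.7] yaw 10.8 Fjig [0.12 0.9 ] Fz 0.67 w -0.0003
farhole shift jig [33.2 20.9] 0.86
winL shift jig [ 30.7 -48.1] 0.83
holeL shift jig [-20.8  24.1] 0.48
panel z far/mid/near [(35.3, 326), (39.2, 304), (43.4, 172)]
```

View pics/s6.png

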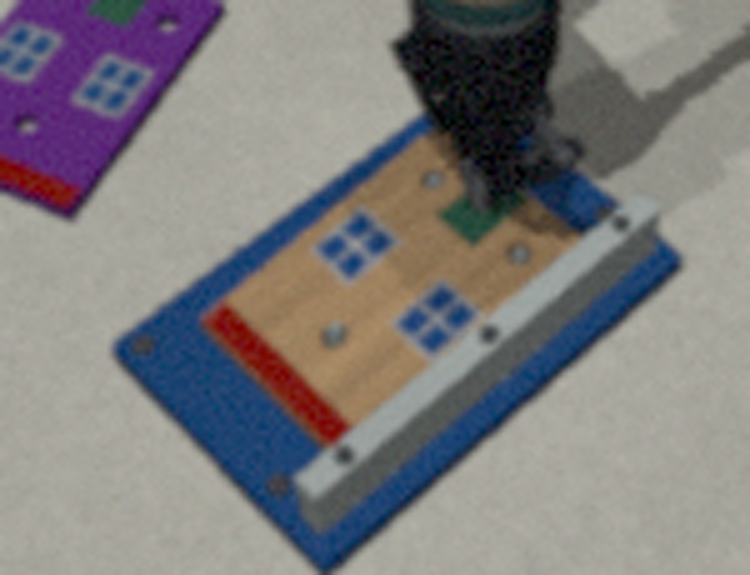

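The picture shows all three pins in the holes: near ones at (432,180) and (518,254), far one at (333,335). The finger is above the door at about (490,195).

```bash
python3 - <<'E'
from ms import *
b=load('scene')
print(J(b,432,180,.042,160,195,5),J(b,518,254,.042,160,195,5),J(b,333,335,.040,160,195,5))
E
python3 -m pendant '[{"jaw":-1,"tx":0,"ty":0,"tz":-0.4,"ax":0,"ay":0,"az":0},{"jaw":-1,"tx":0,"ty":0,"tz":-0.8,"ax":0,"ay":0,"az":0},{"jaw":-1,"tx":0,"ty":0,"tz":-0.8,"ax":0,"ay":0,"az":0}]'>/dev/null;python3 st.py
```

```text
[-51.7 -30.6] [-51.7  38.8] [54.4  6.3]
t 16.25 pos [518.9  81.5  12. ] jig [-60.2   1.5] yaw 10.8 Fjig [ 0.03 -0.91] Fz 0.73 w -0.0001
```

```bash
python3 -m pendant '[{"jaw":-1,"tx":0.8,"ty":0.15,"tz":0.1,"ax":0,"ay":0,"az":0},{"jaw":-1,"tx":0.8,"ty":0.15,"tz":0,"ax":0,"ay":0,"az":0},{"jaw":-1,"tx":0.8,"ty":0.15,"tz":-0.2,"ax":0,"ay":0,"az":0},{"jaw":-1,"tx":0.8,"ty":0.15,"tz":-0.4,"ax":0,"ay":0,"az":0},{"jaw":-1,"tx":0.8,"ty":0.15,"tz":-0.4,"ax":0,"ay":0,"az":0}]'>/dev/null;python3 st.py
python3 -m pendant '[{"jaw":-1,"tx":0,"ty":0,"tz":-0.15,"ax":0,"ay":0,"az":0},{"jaw":-1,"tx":0,"ty":0,"tz":-0.3,"ax":0,"ay":0,"az":0},{"jaw":-1,"tx":0,"ty":0,"tz":-0.3,"ax":0,"ay":0,"az":0}]'>/dev/null;python3 st.py
```

```text
t 16.88 pos [527.5  83.    9.3] jig [-51.5   1.3] yaw 10.8 Fjig [-1.36  0.15] Fz 9.15 w -0.0001
t 17.25 pos [527.   82.9   5.5] jig [-52.    1.3] yaw 10.8 Fjig [-0.4  -0.39] Fz 4.26 w 0.0002
```

```bash
python3 -m pendant '[{"jaw":-1,"tx":0,"ty":0,"tz":-0.15,"ax":0,"ay":0,"az":0},{"jaw":-1,"tx":0,"ty":0,"tz":-0.3,"ax":0,"ay":0,"az":0},{"jaw":-1,"tx":0,"ty":0,"tz":-0.3,"ax":0,"ay":0,"az":0}]'>/dev/null;python3 st.py;python3 tr2.py
python3 -m pendant '[{"jaw":-1,"tx":0,"ty":0,"tz":-0.15,"ax":0,"ay":0,"az":0},{"jaw":-1,"tx":0,"ty":0,"tz":-0.3,"ax":0,"ay":0,"az":0},{"jaw":-1,"tx":0,"ty":0,"tz":-0.3,"ax":0,"ay":0,"az":0}]'>/dev/null;python3 st.py;python3 tr2.py
```

```text
t 17.62 pos [526.5  82.9   2. ] jig [-52.4   1.4] yaw 10.8 Fjig [-1.   -1.02] Fz 3.29 w -0.0
farhole shift jig [32.4 21.2] 0.88
winL shift jig [ 31.9 -46.1] 0.84
holeL shift jig [-22.4  25.2] 0.47
panel z far/mid/near [(33.2, 317), (33.6, 293), (33.8, 101)]
t 18.05 pos [526.6  82.9   0.9] jig [-52.4   1.4] yaw 10.81 Fjig [-5.74  0.04] Fz 18.9 w 0.0001
farhole shift jig [32.3 21.1] 0.87
winL shift jig [ 32.2 -45.8] 0.85
holeL shift jig [-22.8  25.6] 0.46
panel z far/mid/near [(33.0, 315), (33.1, 291), (33.0, 95)]
```

The panel snapped and lies flush: the top is at 33 mm at the far end, middle and near end, under 19 N. I'll lift off and check that it stays.

```bash
python3 -m pendant '[{"jaw":-1,"tx":0,"ty":0,"tz":2,"ax":0,"ay":0,"az":0},{"jaw":-1,"tx":0,"ty":0,"tz":7,"ax":0,"ay":0,"az":0},{"jaw":-1,"tx":0,"ty":0,"tz":13,"ax":0,"ay":0,"az":0},{"jaw":-1,"tx":-8,"ty":-8,"tz":15,"ax":0,"ay":0,"az":0},{"jaw":-1,"tx":-12,"ty":-16,"tz":15,"ax":0,"ay":0,"az":0},{"jaw":-1,"tx":-12,"ty":-16,"tz":15,"ax":0,"ay":0,"az":0},{"jaw":-1,"tx":-12,"ty":-16,"tz":15,"ax":0,"ay":0,"az":0},{"jaw":-1,"tx":-12,"ty":-16,"tz":15,"ax":0,"ay":0,"az":0}]'>/dev/null;python3 st.py;python3 tr2.py
```

```text
t 19.1 pos [407.1 -77.3 148.9] jig [-199.7 -133.6] yaw 10.65 Fjig [0.68 1.13] Fz 0.6 w -0.0001
farhole shift jig [32.1 21.3] 0.87
winL shift jig [ 32.6 -45.9] 0.87
holeL shift jig [ 32.2 -54.6] 0.73
panel z far/mid/near [(33.0, 314), (33.1, 293), (33.1, 254)]
```

Still flush at 33 mm at all three places, with the robot clear. Handing in.

```bash
python3 -c "
from rig import manip
print(manip.sign_off())"
```

```text
the job is handed in; nothing more can be done
None
```

The house wall is seated on the jig's three pins: it was squared to the fence, slid along until it dropped, then snapped flush under about 19 N. It still read flush (top at 33 mm at both ends and the middle) once the arm had moved clear; I handed it in at about 19 s, with the bystanders left alone.

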